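# Find the full-stroke door cylinder with the depth gauge

## Robot

A 6-joint arm with a two-finger parallel gripper is mounted at the origin on the work surface. World frame = base frame: x ahead of the robot, y to its left, z up, the work surface at z = 0. Lengths are in m, angles in rad, forces in N, time in s.
With the tool pointing down it reaches from about 0.3 to 0.875 m from the base axis. Payload 6.4 kg.
Tool frame: the origin (TCP) lies midway between the tips of the shut fingers; the grasp point (between the pads) lies 19 mm behind it; z points along the fingers, x is the direction in which the jaws open and shut, and the axes are right-handed (so a half turn about z gives the same grasp; the last joint's range is limited). The gripper opens to 85 mm and grips with 20 to 120 N. Pads are 22 mm wide; open, the fingers measure 114 mm over their backs; the gripper's body (76 mm by 85 mm) begins 54 mm behind the grasp point. The pads swing forward as they close: fully open they stand 13 mm farther back than shut.
Start: joints at [1.044, 0.181, 1.607, -0, 1.354, -0.206], TCP at [0.181, 0.546, 0.231] pointing down, gripper open.
Joint ranges: [-2.99, 2.99], [-0.89, 2.07], [0.3, 2.58], [-1.14, 4.28], [0, 2.63], [-3.12, 3.12]. Speed limits (rad/s): [2.57, 2.57, 3.01, 3.14, 3.14, 3.14].

## Interface

Orientations are given as a rotation vector (axis times angle).
In Python, from plant import manip gives the robot as it stands.
- The arm moves only by the shell command python3 -m creep 'ROWS'. ROWS is JSON, a list of rows, each a list of 7 numbers: the shift along the tool's x, y, z in mm, then the turn, a rotation vector about the tool's x, y, z in degrees, then the finger opening in mm, from 0 to 85.4. In form: [[tx, ty, tz, rx, ry, rz, grip], ...]. A call has 1 to 10 rows; each row is the pose to reach, as a shift and turn from the pose measured when the call began, along the tool's axes at that moment; what a row does not reach only later rows make up. A row lasts 1/10 s, in which the tool goes at most 50 mm and 8.59 degrees, less where a joint would pass 70% of its speed; a pose out of reach is approached as far as the arm can. A call with a gripper value outside its range is refused whole. The fingers move at their own pace and stop on an object; the grip force is fixed at half the most. Time passes only in rows, so rows that repeat a pose let the fingers close. It gives the time, the measured TCP pose, the force and the opening at its end, in the units of the state.
- manip.read_state(): the state, without advancing time (a new reading comes with each control period).
- manip.get_image(name): name is "scene" or "top"; returns a dict with "pixels" (384x512x3 uint8, red, green, blue), "fx", "fy", "cx", "cy" (pixels), "k1" (the pictures are not rectified: a ray, as slopes to the right and down, at radius r is drawn at 1 + k1 r^2 times it, then the intrinsics apply), "rvec" (rotation vector, rad) and "tvec" (3), from world to camera coordinates, as OpenCV has them. Camera axes: x right, y down, z forward; pixel columns grow to the right and rows downward; lengths in m; the calibration is good to about 2 mm. A picture is of the moment at which its call begins. There is no depth.
- manip.sign_off(): hands the job in, once; it reports no verdict.
The state is a dict: "time": time; "q": joint angles; "joint_velocities": joint speeds; "tau": joint torques, N m; "ee_pos": TCP position; "eef_rot": TCP orientation; "wrist_force": force on the tool from outside, world axes, zero at the start; "moment": the same for the moment, N m; "gripper_width": finger opening in m.
Only numpy, scipy, OpenCV 4.12 (cv2) and the standard library are available. Lean on these libraries where they do the work, as an engineer would, in place of code of your own. Each camera call takes 0.05 s, during which the arm holds its last target.

## Task

Two look-alike air cylinders for the roller door have come in and one of them is the short-stroke type. Take the depth gauge from its wooden stand and press it gently down a bore, pushing the stiff piston ahead of it until it bottoms under a firm push of about 20 N (never more than 35 N): in the full-stroke cylinder the orange ring sinks wholly below the mouth, in the short one it stays wholly above, so then pull it out and try the other. Leave the gauge standing fully home in the full-stroke cylinder, let go of it, and do not disturb the other things on the bench.

Things in the scene. Friction and masses are not known exactly. Their poses are not given: they have to be found in the camera images.
- gauge: depth gauge, 200 g: an upright steel rod of 20 mm diameter with an orange ring from 50 to 56 mm above its tip and, from 75 to 125 mm above the tip, a black square grip 24 x 24 mm. The lowest 5 mm of the rod taper to 13 mm diameter. Origin: centre of the tip (lower end); z points along the rod to the grip, x and y are square to the grip's faces. It starts upright in the stand, its tip 5 mm above the bench.
- gauge_grip (a point): point on the gauge's axis inside its black grip, 105 mm above the tip; the place to grip, from above, across two opposite faces
- stand: wooden block 70 x 70 mm, 50 mm tall, fixed to the bench, with a blind hole of 23 mm diameter and 45 mm depth in the middle of its top in which the gauge stands loosely at the start. Origin: centre of its underside.
- cylinder_a: air cylinder A: square aluminium barrel 56 x 56 mm, 90 mm tall, upright on a blue foot 80 x 66 x 10 mm bolted to the bench (it cannot move). Origin: centre of its underside, z up. A round blind bore of 23 mm diameter, sharp-edged, opens in the middle of its top. One cylinder is full-stroke, the other short-stroke; nothing outside, nor name, nor place tells which.
- mouth_a (a point): centre of the bore's mouth of cylinder A, 90 mm above the bench. In the bore sits a black piston, its face 13 to 31 mm below the mouth at the start. It stays where it is left and needs about 9 N (plus 0.06 N per mm/s) to push down. It bottoms on an elastic buffer that yields 1 mm per 8 N: with the gauge's tip 58 to 66 mm below the mouth if full-stroke, 39 to 47 mm if short-stroke (makers' tolerance)
- cylinder_b: air cylinder B: square aluminium barrel 56 x 56 mm, 90 mm tall, upright on a blue foot 80 x 66 x 10 mm bolted to the bench (it cannot move). Origin: centre of its underside, z up. A round blind bore of 23 mm diameter, sharp-edged, opens in the middle of its top. One cylinder is full-stroke, the other short-stroke; nothing outside, nor name, nor place tells which.
- mouth_b (a point): centre of the bore's mouth of cylinder B, 90 mm above the bench; a piston lies in it in the same way as in A
- screwdriver: bystander: screwdriver 170 mm long, lying along its x axis
- marker: bystander: blue marker pen, 16 mm thick, 130 mm long, lying along its x axis
- tape_roll: bystander: brown roll of tape, 100 mm across, 48 mm tall
- white_carton: bystander: white carton 90 x 120 x 50 mm
- screw_jar: bystander: jar 60 mm across, 75 mm tall
- spanner: bystander: spanner 170 mm long, lying flat
- brown_carton: bystander: brown carton 100 x 80 x 60 mm
Mind the look-alikes: they are no part of the job. Of the things that look like the gauge, the middle-sized one is meant.

How it is judged:
On the way, in this order (a step that is already met when the one before it is completed fails the run):
1. the gauge is lifted clear of its stand (z of gauge in the frame of stand above 0.055 m), for 0.1 s.
2. the gauge is pressed home: down the full-stroke bore, its tip more than 56 mm below the mouth, with a push of more than 14 N (((z of gauge in the frame of cylinder_a below 0.034 m and horizontal distance between gauge and mouth_a below 0.006 m) or (z of gauge in the frame of cylinder_b below 0.034 m and horizontal distance between gauge and mouth_b below 0.006 m)) and (contact force between gauge and piston_full_c0 above 14 N or contact force between gauge and piston_short_c0 above 14 N)), for 0.1 s.
At the end, for the whole second after the job is handed in: the gauge stands released and at rest in the bore of the full-stroke cylinder, upright within 0.12 rad, its tip at least 56 mm below the mouth (the short-stroke cylinder does not let it so deep; the orange ring is then wholly below the mouth) (((z of gauge in the frame of cylinder_a below 0.034 m and horizontal distance between gauge and mouth_a below 0.006 m) or (z of gauge in the frame of cylinder_b below 0.034 m and horizontal distance between gauge and mouth_b below 0.006 m)) and angle between gauge's own z axis and vertical below 0.12 rad and linear speed of gauge below 0.01 m/s and contact force between gauge and the arm below 0.1 N and contact force between gauge and the fingers below 0.1 N); the robot touches nothing.
It fails at once if the gauge presses on a piston or a cylinder with more than 35 N (contact force between gauge and piston_full_c0 above 35 N or contact force between gauge and piston_short_c0 above 35 N or contact force between gauge and cylinder_a above 35 N or contact force between gauge and cylinder_b above 35 N).
It fails at once if a bystander is moved by more than 30 mm (distance of any of screwdriver, marker, tape_roll, white_carton, screw_jar, spanner, brown_carton from where it was at the start of the episode above 0.03 m).
It also fails if it takes over 51 s, if anything falls off the work surface, if the arm or the gripper's body presses on something with over 40 N, if the wrist force passes 120 N, or if a joint passes its speed limit or range.

## Working session

There is one attempt and no reset: what is moved stays moved. The work goes in short steps, Python scripts to look and compute and a shell command to move; the robot and the scene stay as the last step left them, time stands still between calls to the robot, and variables do not carry over. Pictures are saved under pics/ and viewed, and the job is handed in when it is done.

```bash
mkdir -p pics; ls
cat > h.py <<'E'
import numpy as np,cv2,json,sys
from plant import manip
def grab(n):
    im=manip.get_image(n); return im
def RT(im): 
    R=cv2.Rodrigues(np.array(im["rvec"],float))[0]; return R,np.array(im["tvec"],float)
def proj(im,P):
    R,t=RT(im); p=(R@np.atleast_2d(P).T).T+t; s=p[:,:2]/p[:,2:]; r2=(s**2).sum(1,keepdims=True); s=s*(1+im["k1"]*r2)
    return s*[im["fx"],im["fy"]]+[im["cx"],im["cy"]]
def ray(im,uv):
    d=(np.atleast_2d(uv).astype(float)-[im["cx"],im["cy"]])/[im["fx"],im["fy"]]
    s=d.copy()
    for _ in range(30): s=d/(1+im["k1"]*(s**2).sum(1,keepdims=True))
    R,t=RT(im); D=np.c_[s,np.ones(len(s))]@R; C=-R.T@t
    return C,D
def onz(im,uv,z):
    C,D=ray(im,uv); return C+D*((z-C[2])/D[:,2])[:,None]
def save(px,n): cv2.imwrite("pics/"+n,cv2.cvtColor(px,cv2.COLOR_RGB2BGR))
def tri(a,ua,b,ub):
    C1,D1=ray(a,ua);C2,D2=ray(b,ub);d1,d2=D1[0],D2[0]
    A=np.c_[d1,-d2]; s=np.linalg.lstsq(A,C2-C1,rcond=None)[0]
    p,q=C1+s[0]*d1,C2+s[1]*d2; return (p+q)/2,np.linalg.norm(p-q)
E
python3 - <<'E'
from h import *
import pickle
d={n:grab(n) for n in("scene","top")}
pickle.dump(d,open("i0.pkl","wb"))
for n in d: save(d[n]["pixels"],n+"0.png"); print(n,RT(d[n])[0].T@-RT(d[n])[1],d[n]["fx"],d[n]["k1"])
print(manip.read_state())
E
```

```text
pics
scene [1.08244789 0.13505235 0.87492577] 353.131789489092 -0.04489659677563139
top [ 0.43402749 -0.07591232  1.02240522] 350.40393608793823 -0.015699167897765254
{'time': 0.1, 'q': array([ 1.04372880e+00,  1.81447894e-01,  1.60790280e+00, -4.22708930e-05,
        1.35382247e+00, -2.06313141e-01]), 'joint_velocities': array([-0.00032467, -0.00225019, -0.00163786, -0.00089692, -0.0001062 ,
       -0.00149546]), 'tau': array([-7.07115523e-04, -4.45877552e+01, -3.52239954e+01, -4.08430878e-04,
        4.10974404e-03, -3.05802428e-05]), 'ee_pos': array([0.18103291, 0.54522955, 0.23048737]), 'eef_rot': array([ 2.54711650e+00,  1.83780382e+00, -2.24134525e-03]), 'wrist_force': array([-0.65222747,  0.28260942,  0.88382083]), 'moment': array([-0.0160715 , -0.04390214, -0.07165648]), 'gripper_width': 0.08550426891938194}
```

View pics/scene0.png

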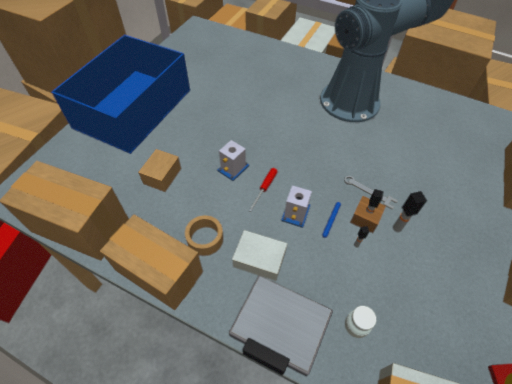

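View pics/top0.png

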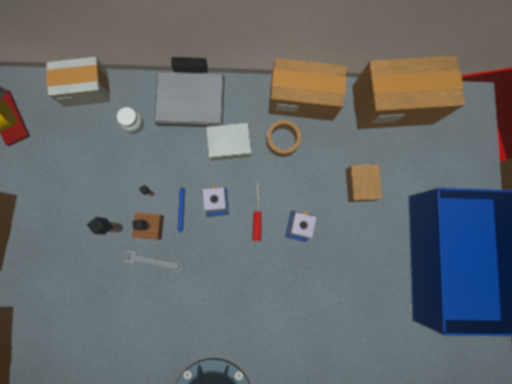

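Run:
```python
from h import *
import pickle
d=pickle.load(open("i0.pkl","rb"))
a=d["scene"]["pixels"][160:260,330:450]; b=d["top"]["pixels"][170:275,75:195]
c=d["scene"]["pixels"][125:235,200:320]; e=d["top"]["pixels"][175:250,190:330]
R=lambda x:cv2.resize(x,(390,290),interpolation=cv2.INTER_CUBIC)
save(np.vstack([np.hstack([R(a),R(b)]),np.hstack([R(c),R(e)])]),"crop0.png")
```

```text
(no output)
```

View pics/crop0.png

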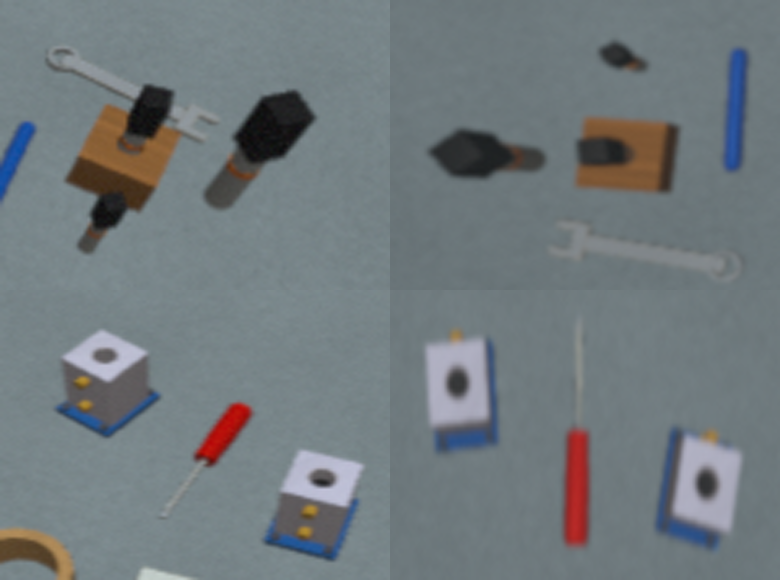

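Run:
```python
from h import *
import pickle
d=pickle.load(open("i0.pkl","rb"))
def comps(mask,off,mn):
    n,l,s,c=cv2.connectedComponentsWithStats(mask.astype(np.uint8)); 
    return [(l==i) for i in range(1,n) if s[i,4]>=mn]
for n,roi in(("scene",(180,240,350,430)),("top",(180,245,80,165))):
    im=d[n];px=im["pixels"].astype(int)
    m=np.zeros(px.shape[:2],bool); y0,y1,x0,x1=roi
    dark=px.max(2)<60; m[y0:y1,x0:x1]=dark[y0:y1,x0:x1]
    for c in comps(m,0,12):
        v,u=np.nonzero(c); pts=np.c_[u,v].astype(np.float32)
        print(n,"dark",len(u),pts.mean(0).round(1),cv2.boundingRect(pts.astype(np.int32)))
    # cylinders tops
    hsv=cv2.cvtColor(im["pixels"],cv2.COLOR_RGB2HSV)
    br=(px.min(2)>150)&(px[...,2]>=px[...,0])
    reg=np.zeros_like(br); 
    if n=="scene": reg[130:230,210:320]=1
    else: reg[180:245,195:325]=1
    for c in comps(br&reg,0,60):
        v,u=np.nonzero(c); pts=np.c_[u,v].astype(np.float32)
        w=onz(im,pts,0.09)[:,:2].astype(np.float32)
        hull=cv2.convexHull(w); r=cv2.minAreaRect(hull)
        f=cv2.convexHull(pts.astype(np.int32)); mm=np.zeros(c.shape,np.uint8);cv2.fillConvexPoly(mm,f,1)
        hole=(mm>0)&~c; hole=max(comps(hole,0,3),key=lambda q:q.sum()); hv,hu=np.nonzero(hole)
        print(n,"cyl",pts.mean(0).round(1),"rect",np.round(r[0],4),np.round(r[1],4),round(r[2],1),"hole",hu.mean(),hv.mean(),onz(im,[[hu.mean(),hv.mean()]],.09)[0].round(4),len(hu))
    wood=(px[...,0]-px[...,2]>40)&(px[...,0]>100)
    reg[:]=0;reg[y0:y1,x0:x1]=1
    for c in comps(wood&reg,0,40):
        v,u=np.nonzero(c); pts=np.c_[u,v].astype(np.float32)
        w=onz(im,pts,0.05)[:,:2].astype(np.float32); r=cv2.minAreaRect(cv2.convexHull(w)); print(n,"wood",len(u),pts.mean(0),r)
```

```text
scene dark 165 [375.2 198.3] (369, 190, 14, 18)
scene dark 377 [413.5 203.6] (402, 192, 24, 25)
scene dark 105 [363.1 231.9] (358, 226, 11, 14)
scene cyl [231.8 149.2] rect [ 0.481  -0.2313] [0.056 0.056] 78.3 hole 231.8421052631579 149.44736842105263 [ 0.4819 -0.2308  0.09  ] 38
scene cyl [298.8 195.8] rect [0.5447 0.0092] [0.056  0.0566] 6.5 hole 298.76 195.96 [0.5458 0.0099 0.09  ] 50
scene wood 414 [369.0628  210.67874] ((0.4699355661869049, 0.19739365577697754), (0.06926679611206055, 0.07024997472763062), 87.17788696289062)
top dark 46 [144.8 189.8] (141, 187, 9, 7)
top dark 283 [100.2 225.6] (88, 218, 25, 16)
top dark 108 [140.2 224.5] (134, 220, 14, 9)
top cyl [213.4 198.2] rect [0.5438 0.0092] [0.0541 0.0539] 6.7 hole 213.86301369863014 198.43835616438355 [0.5431 0.0083 0.09  ] 73
top cyl [303.6 224.7] rect [ 0.4796 -0.2326] [0.0542 0.0536] 78.7 hole 303.31081081081084 224.6081081081081 [ 0.4793 -0.232   0.09  ] 74
top wood 445 [147.65393 225.77078] ((0.46817857027053833, 0.19573985040187836), (0.06737205386161804, 0.06727872043848038), 87.3768310546875)
```

Run:
```python
from h import *
import pickle
d=pickle.load(open("i0.pkl","rb"));s,t=d["scene"],d["top"]
for n,a,b in(("mid",(375.2,198.3),(140.2,224.5)),("big",(413.5,203.6),(100.2,225.6)),("small",(363.1,231.9),(144.8,189.8))):
    p,e=tri(s,[a],t,[b]); print(n,p.round(4),round(e,4))
for im,x in((s,(375.2,198.3)),(t,(140.2,224.5))): print(onz(im,[x],.105).round(4))
R=cv2.Rodrigues(manip.read_state()["eef_rot"])[0]; print(R.round(3))
# contours of mid grip, at top face
R2=lambda x:cv2.resize(x,(400,400),interpolation=cv2.INTER_CUBIC)
save(np.hstack([R2(s["pixels"][180:220,350:390]),R2(t["pixels"][205:245,125:165])]),"grip.png")
for c in ((.544,.0092),(.48,-.232),(.4695,.1966)): print(proj(t,[[*c,.09]]),proj(s,[[*c,.09]]))
```

```text
mid [0.4682 0.1967 0.1023] 0.0012
big [0.4618 0.288  0.1313] 0.0006
small [0.5635 0.199  0.0742] 0.0017
[[0.4701 0.1971 0.105 ]]
[[0.4682 0.1953 0.105 ]]
[[ 0.315  0.949 -0.001]
 [ 0.949 -0.315 -0.001]
 [-0.002 -0.    -1.   ]]
[[213.54063315 198.10913957]] [[298.77832072 195.36442889]]
[[303.30496197 224.32589834]] [[231.79023869 148.86858634]]
[[141.41053844 224.25206174]] [[373.46646225 201.17820748]]
```

View pics/grip.png

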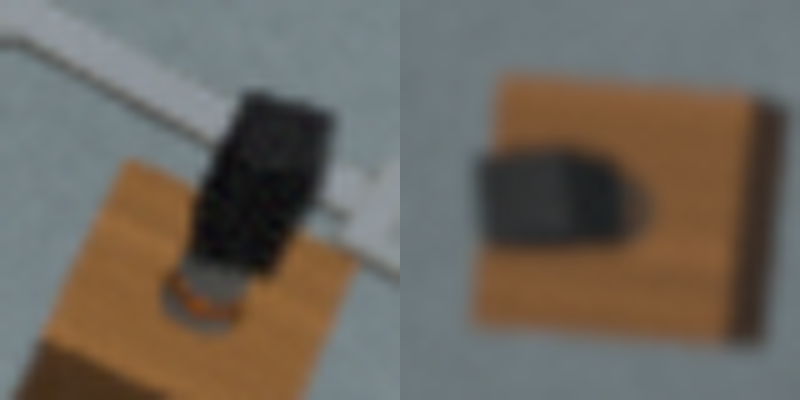

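Run:
```python
from h import *
import pickle
d=pickle.load(open("i0.pkl","rb"));s,t=d["scene"],d["top"]
S=np.array([(250,92),(338,115),(330,152),(232,135)])/10.+[350,180]-.45
T=np.array([(78,158),(87,240),(152,243),(160,150)])/10.+[125,205]-.45
for im,P in((s,S),(t,T)):
    w=onz(im,P,.13)[:,:2]; print(w.round(4).tolist(),w.mean(0))
    for i in range(4):
        v=w[(i+1)%4]-w[i]; print(np.linalg.norm(v).round(4),np.degrees(np.arctan2(v[1],v[0])).round(1))
```

```text
[[0.4611, 0.1853], [0.4577, 0.2082], [0.4702, 0.2093], [0.4767, 0.1848]] [0.46642424 0.19692006]
0.0231 98.5
0.0126 5.3
0.0254 -75.1
0.0157 178.2
[[0.4772, 0.2084], [0.4567, 0.2047], [0.4563, 0.1883], [0.4798, 0.1878]] [0.46749406 0.19731438]
0.0209 -169.9
0.0164 -91.2
0.0235 -1.2
0.0207 97.1
```

```bash
python3 -m creep '[[-240,383,0,0,0,-25,55],[-240,383,0,0,0,-25,55],[-240,383,0,0,0,-25,55],[-240,383,0,0,0,-25,55],[-240,383,0,0,0,-25,55],[-240,383,0,0,0,-25,55],[-240,383,0,0,0,-25,55],[-240,383,0,0,0,-25,55],[-240,383,0,0,0,-25,55],[-240,383,0,0,0,-25,55]]'
```

```text
time: 1.1
ee_pos: [0.4711, 0.1931, 0.2305]
eef_rot: [2.093, 2.341, -0.003]
wrist_force: [-0.3, 1.3, 0.1]
gripper_width: 0.0548
```

```bash
cat >> h.py <<'E'
def go(x,y,z,yaw=None):
    s=manip.read_state();R=cv2.Rodrigues(s["eef_rot"])[0]; 
    d=R.T@(np.array([x,y,z])-s["ee_pos"])*1000
    out=[d.round(1)]
    a=np.degrees(np.arctan2(R[1,0],R[0,0]))
    if yaw is not None:
        Rt=np.c_[[np.cos(np.radians(yaw)),np.sin(np.radians(yaw)),0],[np.sin(np.radians(yaw)),-np.cos(np.radians(yaw)),0],[0,0,-1]]
        out.append(np.degrees(cv2.Rodrigues(R.T@Rt)[0].ravel()).round(2))
    print("t",round(s["time"],2),"pos",s["ee_pos"].round(4),"yaw",a.round(1),"shift",*out,"F",s["wrist_force"].round(1),"M",s["moment"].round(2),"w",round(s["gripper_width"]*1000,1))
E
python3 - <<'E'
from h import *
import pickle
d={n:grab(n) for n in("scene","top")}
go(.4685,.1967,.2,97); go(.4685,.1967,.089,97)
R2=lambda x:cv2.resize(x,(400,400),interpolation=cv2.INTER_CUBIC)
save(np.hstack([R2(d["scene"]["pixels"][140:240,310:410]),R2(d["top"]["pixels"][175:275,90:190])]),"a1.png")
E
```

```text
t 1.2 pos [0.4698 0.1949 0.2303] yaw 96.4 shift [ 2.  -1.1 30.3] [-0.1   0.08 -0.61] F [-0.4 -0.1  0. ] M [-0.    0.02 -0.01] w 55.3
t 1.2 pos [0.4698 0.1949 0.2303] yaw 96.4 shift [  2.2  -0.9 141.3] [-0.1   0.08 -0.61] F [-0.4 -0.1  0. ] M [-0.    0.02 -0.01] w 55.3
```

View pics/a1.png

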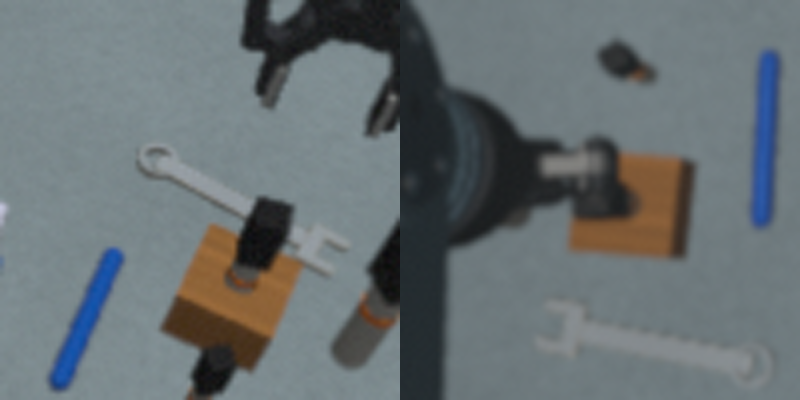

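The gripper hangs above the middle gauge (scene crop finger pair over the black grip); clear of the big look-alike. Descending.

```bash
python3 -m creep '[[2,-1,40,0,0,-0.6,55],[2,-1,75,0,0,-0.6,55],[2,-1,105,0,0,-0.6,55],[2,-1,125,0,0,-0.6,55],[2,-1,141,0,0,-0.6,55],[2,-1,141,0,0,-0.6,55],[2,-1,141,0,0,-0.6,55]]'
python3 - <<'E'
from h import *
d={n:grab(n) for n in("scene","top")}
go(.4685,.1967,.089,97)
R2=lambda x:cv2.resize(x,(400,400),interpolation=cv2.INTER_CUBIC)
save(np.hstack([R2(d["scene"]["pixels"][160:230,340:410]),R2(d["top"]["pixels"][190:260,110:180])]),"a2.png")
E
```

```text
time: 1.9
ee_pos: [0.4676, 0.1976, 0.0894]
eef_rot: [-2.08, -2.354, 0.004]
wrist_force: [-0.3, 0.3, -0.2]
gripper_width: 0.0551
t 2.0 pos [0.4688 0.1973 0.0904] yaw 97.0 shift [-0.6 -0.4  1.4] [-0.    0.07  0.05] F [ 0.6 -0.1 -0.2] M [-0.04 -0.05  0.  ] w 55.4
```

View pics/a2.png

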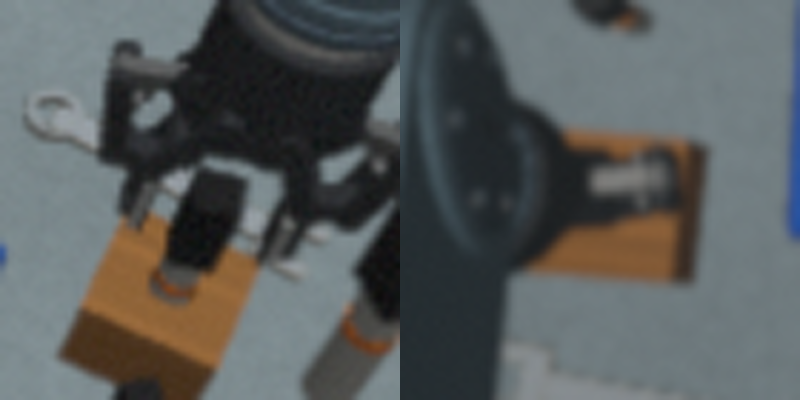

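The grip stands midway between the open fingers (scene crop about (205,215)). Closing.

```bash
python3 -m creep '[[0,0,1,0,0,0,10],[0,0,1,0,0,0,10],[0,0,1,0,0,0,10],[0,0,1,0,0,0,10],[0,0,1,0,0,0,10],[0,0,1,0,0,0,10]]'; python3 -m creep '[[0,0,0,0,0,0,10],[0,0,-5,0,0,0,10]]'
python3 - <<'E'
from h import *
go(.4685,.1967,.089,97)
E
```

```text
time: 2.6
ee_pos: [0.4695, 0.1975, 0.0904]
eef_rot: [2.08, 2.352, 0.001]
wrist_force: [-2.0, 0.2, 6.5]
gripper_width: 0.0234
time: 2.8
ee_pos: [0.4686, 0.1972, 0.0946]
eef_rot: [2.081, 2.353, -0.002]
wrist_force: [-0.2, -0.3, -1.6]
gripper_width: 0.0231
t 2.8 pos [0.4686 0.1972 0.0946] yaw 97.0 shift [-0.5 -0.2  5.6] [-0.03  0.06  0.02] F [-0.2 -0.3 -1.6] M [-0.02  0.01 -0.03] w 23.1
```

```bash
python3 -m creep '[[0,0,-20,0,0,0,10],[0,0,-50,0,0,0,10],[0,0,-85,0,0,0,10],[0,0,-115,0,0,0,10],[0,0,-130,0,0,0,10],[0,0,-130,0,0,0,10],[0,0,-130,0,0,0,10]]'
python3 - <<'E'
from h import *
d={n:grab(n) for n in("scene",)}
import pickle; pickle.dump(d,open("i3.pkl","wb"))
go(.5443,.0092,.225,97)
save(cv2.resize(d["scene"]["pixels"][120:240,300:460],(800,600),interpolation=cv2.INTER_CUBIC),"a3.png")
E
```

```text
time: 3.5
ee_pos: [0.4682, 0.1972, 0.2239]
eef_rot: [-2.081, -2.353, 0.003]
wrist_force: [-1.1, -0.3, -2.6]
gripper_width: 0.0237
t 3.55 pos [0.4677 0.1971 0.2232] yaw 97.0 shift [-195.9   53.    -1.8] [-0.17  0.07  0.02] F [-0.1  0.3 -2.5] M [-0.04  0.04  0.05] w 23.7
```

View pics/a3.png

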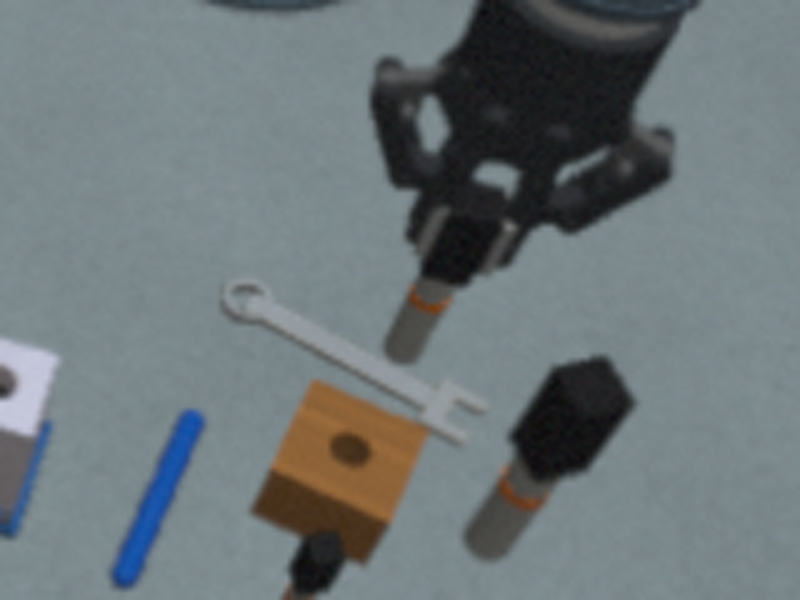

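The gauge is gripped, upright, out of the stand (tip at crop (404,355), hole empty). Moving above the nearer cylinder at scene (299,196).

```bash
python3 -m creep '[[-196,53,-2,0,0,0,10],[-196,53,-2,0,0,0,10],[-196,53,-2,0,0,0,10],[-196,53,-2,0,0,0,10],[-196,53,-2,0,0,0,10],[-196,53,-2,0,0,0,10],[-196,53,-2,0,0,0,10]]'
python3 - <<'E'
from h import *
d={n:grab(n) for n in("scene","top")}
import pickle; pickle.dump(d,open("i4.pkl","wb"))
go(.5443,.0092,.225,97)
R2=lambda x:cv2.resize(x,(400,400),interpolation=cv2.INTER_CUBIC)
save(np.hstack([R2(d["scene"]["pixels"][130:230,250:350]),R2(d["top"]["pixels"][150:250,150:250])]),"a4.png")
E
```

```text
time: 4.25
ee_pos: [0.5432, 0.01, 0.2238]
eef_rot: [-2.079, -2.35, 0.006]
wrist_force: [0.5, -0.4, -2.9]
gripper_width: 0.0232
t 4.35 pos [0.5435 0.0106 0.2245] yaw 97.1 shift [-1.5  0.6 -0.5] [-0.25  0.02  0.12] F [ 0.4  0.1 -2.5] M [0.01 0.03 0.01] w 23.4
```

View pics/a4.png

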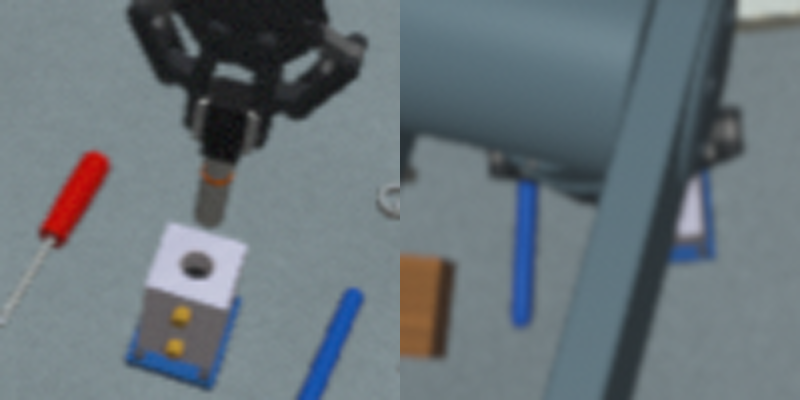

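Run:
```python
from h import *
import pickle
d=pickle.load(open("i4.pkl","rb"));s=d["scene"];s0=pickle.load(open("i0.pkl","rb"))["scene"];s3=pickle.load(open("i3.pkl","rb"))["scene"]
p=s["pixels"].astype(int)
def ring(im,roi):
    y0,y1,x0,x1=roi;q=im["pixels"][y0:y1,x0:x1].astype(float);w=np.clip(q[...,0]-q[...,2]-30,0,None)
    V,U=np.mgrid[y0:y1,x0:x1]; return np.array([(w*U).sum(),(w*V).sum()])/w.sum()
r=ring(s,(170,180,296,314)); print("ring",r)
df=np.abs(p-s0["pixels"].astype(int)).sum(2)
for v in range(166,190):
    print(v,[int(x) for x in df[v,296:312]])
T=np.array([.5435,.0106,.2245])
for off in((0,0),): 
    print("pred ring",proj(s,[[T[0],T[1],T[2]-.0854+.053]]),"tip",proj(s,[[T[0],T[1],T[2]-.0854]]),"mouth",proj(s,[[.5443,.0092,.09]]))
print("ring->",onz(s,[r],T[2]-.0324))
r3=ring(s3,(172,186,376,394));print("r3",r3,onz(s3,[r3],.2232-.0324))
```

```text
ring [303.75314861 174.72292191]
166 [12, 8, 12, 41, 170, 297, 334, 350, 341, 338, 336, 310, 321, 327, 268, 191]
167 [9, 22, 6, 65, 198, 299, 326, 332, 329, 319, 337, 303, 316, 291, 218, 158]
168 [19, 20, 10, 57, 167, 278, 310, 327, 336, 314, 337, 340, 301, 257, 156, 99]
169 [18, 20, 13, 5, 71, 169, 258, 285, 297, 302, 319, 315, 291, 200, 59, 2]
170 [19, 15, 11, 19, 60, 150, 181, 195, 212, 227, 245, 265, 258, 117, 17, 18]
171 [17, 16, 14, 6, 68, 142, 173, 175, 159, 149, 161, 175, 156, 55, 3, 14]
172 [15, 14, 11, 23, 96, 168, 166, 172, 161, 147, 152, 136, 80, 9, 11, 11]
173 [18, 19, 11, 23, 94, 154, 169, 169, 159, 150, 152, 142, 58, 11, 10, 19]
174 [13, 13, 17, 16, 105, 161, 175, 162, 158, 159, 165, 130, 51, 8, 17, 14]
175 [16, 5, 13, 50, 144, 188, 204, 197, 180, 185, 181, 120, 29, 18, 16, 18]
176 [15, 15, 17, 55, 146, 164, 172, 182, 171, 168, 160, 78, 15, 4, 16, 18]
177 [20, 11, 8, 74, 168, 172, 158, 154, 157, 154, 141, 67, 3, 21, 19, 16]
178 [18, 13, 19, 99, 172, 173, 163, 154, 159, 158, 144, 44, 9, 15, 18, 12]
179 [14, 16, 23, 108, 166, 165, 154, 156, 151, 147, 124, 41, 12, 19, 15,
[... 248 characters left out ...]
6, 174, 171, 162, 175, 170, 128, 36, 14, 14, 7, 18, 17]
184 [20, 9, 60, 146, 167, 165, 166, 163, 163, 119, 34, 17, 11, 19, 13, 18]
185 [15, 11, 30, 91, 140, 148, 158, 163, 145, 71, 9, 6, 17, 12, 12, 12]
186 [20, 16, 14, 10, 59, 110, 137, 125, 86, 22, 11, 18, 20, 18, 16, 23]
187 [25, 23, 17, 13, 15, 19, 35, 15, 0, 7, 8, 16, 10, 24, 16, 22]
188 [21, 24, 20, 22, 26, 16, 15, 15, 16, 21, 14, 15, 14, 16, 12, 20]
189 [24, 21, 25, 19, 23, 24, 19, 18, 22, 22, 22, 20, 15, 22, 21, 15]
pred ring [[304.11356966 172.0503675 ]] tip [[301.52232797 184.7154373 ]] mouth [[298.73582269 195.4460579 ]]
ring-> [[0.55165354 0.01293847 0.1921    ]]
r3 [385.01153846 180.47884615] [[0.47536755 0.19770368 0.1908    ]]
```

```bash
python3 -m creep '[[-1.5,0.6,10,0,0,0,10],[-1.5,0.6,25,0,0,0,10],[-1.5,0.6,35,0,0,0,10],[-1.5,0.6,40,0,0,0,10],[-1.5,0.6,40,0,0,0,10],[-1.5,0.6,40,0,0,0,10]]'
python3 - <<'E'
from h import *
d={n:grab(n) for n in("scene",)}
import pickle; pickle.dump(d,open("i5.pkl","wb"))
for i in range(4): go(.5444,.0092,.1854,97)
save(cv2.resize(d["scene"]["pixels"][150:220,260:340],(800,600),interpolation=cv2.INTER_CUBIC),"a5.png")
s=d["scene"];T=manip.read_state()["ee_pos"]
print(proj(s,[[T[0],T[1],T[2]-.0854],[.5444,.0092,.09]]))
E
```

```text
time: 4.95
ee_pos: [0.5442, 0.0091, 0.1846]
eef_rot: [-2.078, -2.353, 0.005]
wrist_force: [0.3, -0.2, -2.0]
gripper_width: 0.0236
t 5.0 pos [0.5444 0.009  0.1849] yaw 97.1 shift [ 0.2 -0.  -0.5] [-0.21  0.04  0.12] F [ 0.4  0.  -2.1] M [-0.04 -0.03 -0.01] w 23.0
t 5.0 pos [0.5444 0.009  0.1849] yaw 97.1 shift [ 0.2 -0.  -0.5] [-0.21  0.04  0.12] F [ 0.4  0.  -2.1] M [-0.04 -0.03 -0.01] w 23.0
t 5.0 pos [0.5444 0.009  0.1849] yaw 97.1 shift [ 0.2 -0.  -0.5] [-0.21  0.04  0.12] F [ 0.4  0.  -2.1] M [-0.04 -0.03 -0.01] w 23.0
t 5.0 pos [0.5444 0.009  0.1849] yaw 97.1 shift [ 0.2 -0.  -0.5] [-0.21  0.04  0.12] F [ 0.4  0.  -2.1] M [-0.04 -0.03 -0.01] w 23.0
[[299.06518253 193.45665201]
 [298.72165352 195.47327354]]
```

View pics/a5.png

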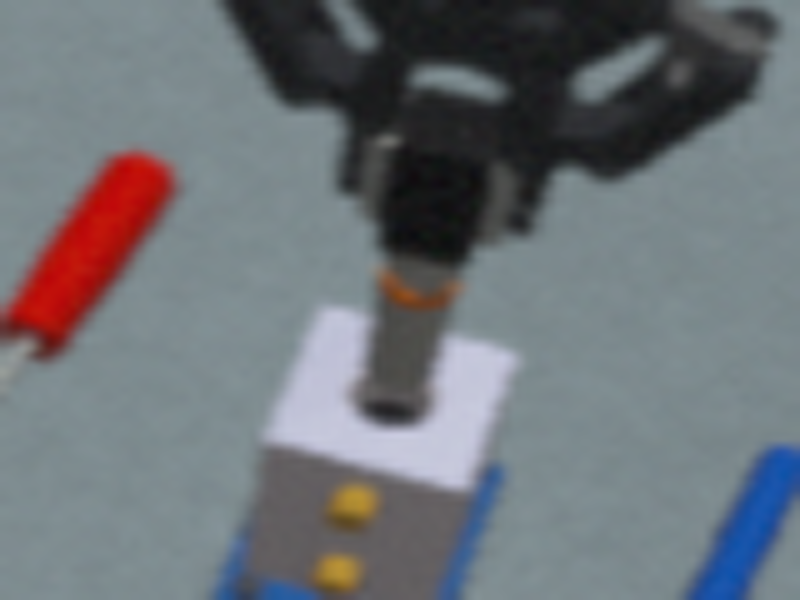

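```bash
python3 -m creep '[[-1,0,4,0,0,0,10],[-1,0,8,0,0,0,10],[-1,0,10,0,0,0,10],[-1,0,12,0,0,0,10],[-1,0,14,0,0,0,10],[-1,0,16,0,0,0,10],[-1,0,16,0,0,0,10]]'
python3 - <<'E'
from h import *
go(.5444,.0082,.169,97)
E
```

```text
time: 5.7
ee_pos: [0.5444, 0.0081, 0.1686]
eef_rot: [-2.078, -2.353, 0.005]
wrist_force: [-0.2, -0.4, -2.2]
gripper_width: 0.0234
t 5.7 pos [0.5444 0.0081 0.1686] yaw 97.1 shift [ 0.1  0.  -0.4] [-0.23  0.02  0.12] F [-0.2 -0.4 -2.2] M [ 0.1  -0.05 -0.02] w 23.4
```

```bash
python3 -m creep '[[0,0,2,0,0,0,10],[0,0,4,0,0,0,10],[0,0,6,0,0,0,10],[0,0,8,0,0,0,10],[0,0,10,0,0,0,10]]'
python3 - <<'E'
from h import *
go(.5444,.0082,.169,97)
E
```

```text
time: 6.2
ee_pos: [0.5444, 0.0082, 0.1585]
eef_rot: [-2.078, -2.353, 0.005]
wrist_force: [0.2, 0.3, -2.0]
gripper_width: 0.0236
t 6.2 pos [0.5444 0.0082 0.1585] yaw 97.1 shift [  0.   -0.  -10.5] [-0.22  0.02  0.11] F [ 0.2  0.3 -2. ] M [ 0.11 -0.11  0.04] w 23.6
```

```bash
for i in 1; do python3 -m creep '[[0,0,2,0,0,0,10],[0,0,4,0,0,0,10],[0,0,6,0,0,0,10],[0,0,8,0,0,0,10]]'; python3 -m creep '[[0,0,2,0,0,0,10],[0,0,4,0,0,0,10],[0,0,6,0,0,0,10],[0,0,8,0,0,0,10]]'; done
```

```text
time: 6.6
ee_pos: [0.5449, 0.0081, 0.1518]
eef_rot: [-2.078, -2.354, 0.004]
wrist_force: [-2.6, 0.9, 8.2]
gripper_width: 0.0234
time: 7.0
ee_pos: [0.545, 0.0081, 0.1449]
eef_rot: [-2.078, -2.355, 0.004]
wrist_force: [-2.6, 1.1, 7.5]
gripper_width: 0.0232
```

```bash
python3 -m creep '[[0,0,2,0,0,0,10],[0,0,4,0,0,0,10],[0,0,6,0,0,0,10],[0,0,8,0,0,0,10]]'; python3 -m creep '[[0,0,1.5,0,0,0,10],[0,0,3,0,0,0,10]]'; python3 -m creep '[[0,0,1.5,0,0,0,10],[0,0,3,0,0,0,10]]'
```

```text
time: 7.4
ee_pos: [0.545, 0.0081, 0.138]
eef_rot: [-2.078, -2.355, 0.004]
wrist_force: [-2.7, 0.3, 7.4]
gripper_width: 0.0239
time: 7.6
ee_pos: [0.545, 0.0081, 0.136]
eef_rot: [-2.078, -2.355, 0.004]
wrist_force: [-3.2, 1.7, 6.8]
gripper_width: 0.0237
time: 7.8
ee_pos: [0.545, 0.0081, 0.1341]
eef_rot: [-2.078, -2.355, 0.005]
wrist_force: [-3.6, 1.1, 7.5]
gripper_width: 0.023
```

```bash
for i in 1; do python3 -m creep '[[0,0,1.5,0,0,0,10],[0,0,3,0,0,0,10]]'; python3 -m creep '[[0,0,1.5,0,0,0,10],[0,0,3,0,0,0,10]]'; python3 -m creep '[[0,0,1.5,0,0,0,10],[0,0,3,0,0,0,10]]'; python3 -m creep '[[0,0,1.5,0,0,0,10],[0,0,3,0,0,0,10]]'; done
```

```text
time: 8.0
ee_pos: [0.545, 0.0081, 0.1321]
eef_rot: [-2.078, -2.355, 0.005]
wrist_force: [-3.2, 1.0, 7.7]
gripper_width: 0.0237
time: 8.2
ee_pos: [0.545, 0.0081, 0.1302]
eef_rot: [-2.077, -2.355, 0.005]
wrist_force: [-3.5, -0.0, 7.4]
gripper_width: 0.0233
time: 8.4
ee_pos: [0.545, 0.0082, 0.1283]
eef_rot: [-2.077, -2.356, 0.005]
wrist_force: [-3.2, 1.2, 7.9]
gripper_width: 0.0231
time: 8.6
ee_pos: [0.545, 0.0082, 0.1263]
eef_rot: [-2.077, -2.356, 0.006]
wrist_force: [-4.4, 0.7, 7.7]
gripper_width: 0.0234
```

```bash
python3 -m creep '[[0,-0.7,1.5,0,0,0,10],[0,-0.7,3,0,0,0,10]]'
python3 - <<'E'
from h import *
go(.5444,.0082,.1263,97)
d={n:grab(n) for n in("scene",)}
save(cv2.resize(d["scene"]["pixels"][150:220,260:340],(800,600),interpolation=cv2.INTER_CUBIC),"a6.png")
go(.5444,.0082,.1263,97)
E
```

```text
time: 8.8
ee_pos: [0.5448, 0.0081, 0.1246]
eef_rot: [-2.077, -2.356, 0.005]
wrist_force: [-3.4, 1.3, 7.0]
gripper_width: 0.0234
t 8.8 pos [0.5448 0.0081 0.1246] yaw 97.2 shift [ 0.1 -0.3 -1.7] [-0.14  0.1   0.2 ] F [-3.4  1.3  7. ] M [0.3  0.69 0.02] w 23.4
t 8.85 pos [0.5446 0.0081 0.1243] yaw 97.2 shift [ 0.1 -0.2 -2. ] [-0.15  0.1   0.2 ] F [-1.9  0.3  6.6] M [0.26 0.48 0.  ] w 23.2
```

View pics/a6.png

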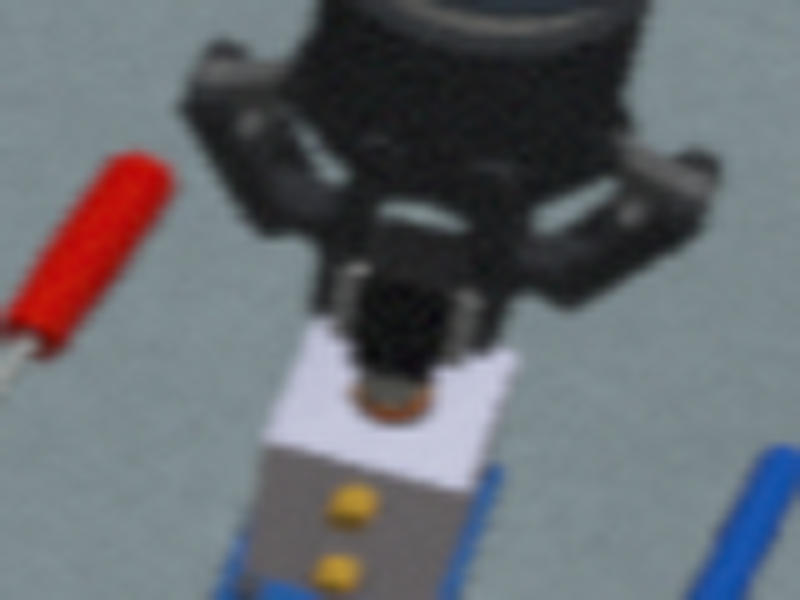

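The orange ring is sinking into the mouth (crop (393,405)) at ≈51 mm, past the short-stroke limit: this is the full-stroke cylinder. Continuing.

```bash
python3 -m creep '[[0,0,1.5,0,0,0,10],[0,0,3,0,0,0,10]]'; python3 -m creep '[[0,0,1.5,0,0,0,10],[0,0,3,0,0,0,10]]'; python3 -m creep '[[0,0,1.5,0,0,0,10],[0,0,3,0,0,0,10]]'; python3 -m creep '[[0,0,1.5,0,0,0,10],[0,0,2.5,0,0,0,10]]'
```

```text
time: 9.05
ee_pos: [0.5448, 0.0082, 0.1225]
eef_rot: [-2.077, -2.357, 0.005]
wrist_force: [-3.4, 1.2, 6.4]
gripper_width: 0.0229
time: 9.25
ee_pos: [0.5449, 0.0082, 0.1205]
eef_rot: [-2.077, -2.357, 0.005]
wrist_force: [-4.0, 0.1, 7.4]
gripper_width: 0.0234
time: 9.45
ee_pos: [0.5449, 0.0082, 0.1186]
eef_rot: [-2.077, -2.357, 0.005]
wrist_force: [-3.3, 0.9, 7.8]
gripper_width: 0.0233
time: 9.65
ee_pos: [0.5449, 0.0082, 0.1171]
eef_rot: [-2.077, -2.357, 0.006]
wrist_force: [-3.2, 0.6, 6.8]
gripper_width: 0.0234
```

Depth ≈58; now feeling for the buffer.

```bash
python3 -m creep '[[0,0,1.5,0,0,0,10],[0,0,2.5,0,0,0,10]]'; python3 -m creep '[[0,0,1.5,0,0,0,10],[0,0,2.5,0,0,0,10]]'; python3 -m creep '[[0,0,1.5,0,0,0,10],[0,0,2.5,0,0,0,10]]'; python3 -m creep '[[0,0,1.5,0,0,0,10],[0,0,2.5,0,0,0,10]]'
```

```text
time: 9.85
ee_pos: [0.5449, 0.0082, 0.1157]
eef_rot: [-2.076, -2.357, 0.006]
wrist_force: [-3.9, 0.6, 10.2]
gripper_width: 0.0229
time: 10.05
ee_pos: [0.5452, 0.0082, 0.1149]
eef_rot: [-2.076, -2.358, 0.006]
wrist_force: [-5.2, 1.3, 15.2]
gripper_width: 0.0234
time: 10.25
ee_pos: [0.5454, 0.0082, 0.1146]
eef_rot: [2.076, 2.358, -0.006]
wrist_force: [-7.5, 0.5, 18.2]
gripper_width: 0.0234
time: 10.45
ee_pos: [0.5458, 0.0083, 0.1144]
eef_rot: [2.075, 2.358, -0.006]
wrist_force: [-6.9, 2.1, 20.0]
gripper_width: 0.0235
```

```bash
python3 -m creep '[[0,-0.5,2,0,0,0,10],[0,-0.5,2,0,0,0,10],[0,-0.5,2,0,0,0,10],[0,-0.5,2,0,0,0,10]]'
python3 - <<'E'
from h import *
go(.5444,.0082,.1144,97)
d={n:grab(n) for n in("scene",)}
save(cv2.resize(d["scene"]["pixels"][150:220,260:340],(800,600),interpolation=cv2.INTER_CUBIC),"a7.png")
E
```

```text
time: 10.85
ee_pos: [0.5457, 0.0083, 0.1148]
eef_rot: [2.074, 2.358, -0.005]
wrist_force: [-6.3, 1.5, 16.2]
gripper_width: 0.0235
t 10.85 pos [0.5457 0.0083 0.1148] yaw 97.3 shift [ 0.1 -1.3  0.4] [-0.09  0.18  0.31] F [-6.3  1.5 16.2] M [ 0.42  1.56 -0.03] w 23.5
```

View pics/a7.png

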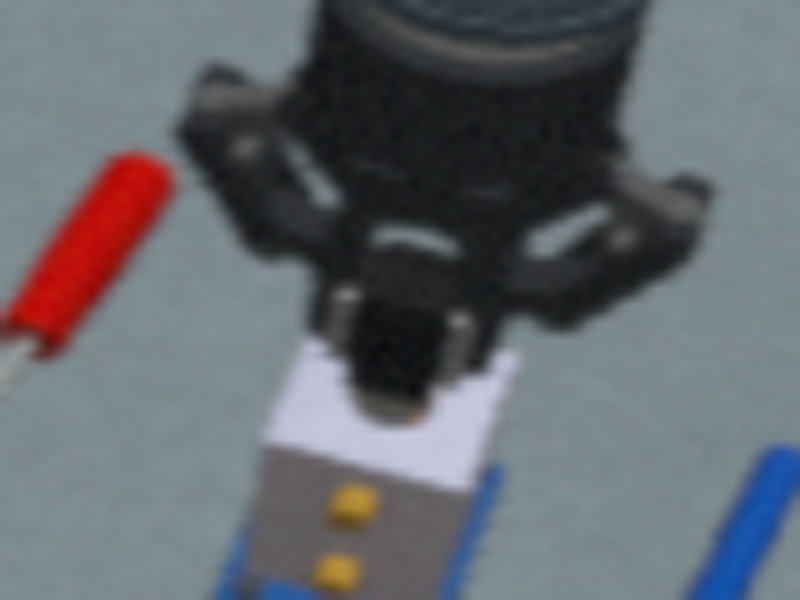

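```bash
python3 -m creep '[[0,-0.5,2.5,0,0,0,10],[0,-0.5,2.7,0,0,0,10],[0,-0.5,2.7,0,0,0,10],[0,-0.5,2.7,0,0,0,10]]';  python3 -m creep '[[0,-0.7,0.7,0,0,0,10],[0,-0.7,0,0,0,0,10],[0,-0.7,0,0,0,0,10]]'
```

```text
time: 11.3
ee_pos: [0.5457, 0.0083, 0.1147]
eef_rot: [2.073, 2.357, -0.004]
wrist_force: [-6.6, 1.9, 17.0]
gripper_width: 0.0236
time: 11.6
ee_pos: [0.5452, 0.0083, 0.1159]
eef_rot: [2.073, 2.357, -0.004]
wrist_force: [-3.1, 1.2, 7.4]
gripper_width: 0.0236
```

```bash
python3 -m creep '[[0,0,0,0,0,0,26],[0,0,0,0,0,0,32],[0,0,0,0,0,0,40],[0,0,0,0,0,0,55],[0,0,0,0,0,0,55],[0,0,0,0,0,0,55]]'
python3 - <<'E'
from h import *
go(.5444,.0082,.1144,97)
d={n:grab(n) for n in("scene",)}
save(cv2.resize(d["scene"]["pixels"][150:220,260:340],(800,600),interpolation=cv2.INTER_CUBIC),"a8.png")
E
```

```text
time: 12.2
ee_pos: [0.5452, 0.0083, 0.1158]
eef_rot: [2.073, 2.357, -0.004]
wrist_force: [0.4, -0.6, 0.4]
gripper_width: 0.0549
t 12.2 pos [0.5452 0.0083 0.1158] yaw 97.3 shift [ 0.  -0.8  1.4] [-0.03  0.19  0.34] F [ 0.4 -0.6  0.4] M [-0.02 -0.05 -0.  ] w 54.9
```

View pics/a8.png

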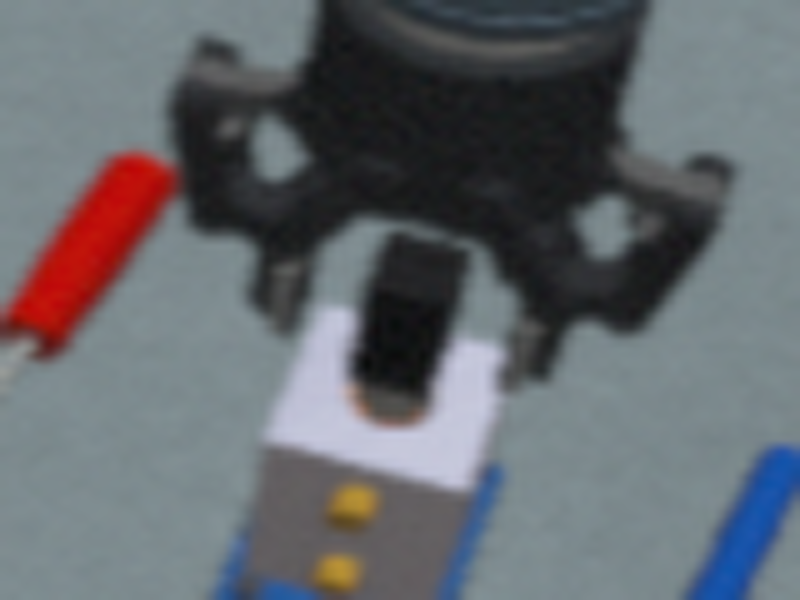

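Released; a trace of orange shows in the gap at (393,420). Retreat and check the depth in both views.

```bash
python3 -m creep '[[0,0,-15,0,0,0,55],[0,0,-40,0,0,0,60],[0,0,-80,0,0,0,60],[0,0,-125,0,0,0,60],[0,0,-150,0,0,0,60],[0,0,-150,0,0,0,60]]'; python3 -m creep '[[50,0,0,0,0,0,60],[100,-50,0,0,0,0,60],[150,-100,0,0,0,0,60],[200,-150,0,0,0,0,60],[230,-180,0,0,0,0,60],[250,-200,0,0,0,0,60],[250,-200,0,0,0,0,60],[250,-200,0,0,0,0,60]]'
python3 - <<'E'
from h import *
import pickle
d={n:grab(n) for n in("scene","top")}
pickle.dump(d,open("i9.pkl","wb"))
go(.5444,.0082,.1144,97)
save(np.hstack([cv2.resize(d["scene"]["pixels"][160:220,270:330],(400,400),interpolation=cv2.INTER_CUBIC),cv2.resize(d["top"]["pixels"][170:230,185:245],(400,400),interpolation=cv2.INTER_CUBIC)]),"a9.png")
save(np.hstack([cv2.resize(d[n]["pixels"],(400,300)) for n in d]),"a9f.png")
E
```

```text
time: 12.85
ee_pos: [0.5478, 0.0084, 0.2722]
eef_rot: [2.067, 2.351, 0.004]
wrist_force: [1.2, -0.1, -0.3]
gripper_width: 0.0599
time: 13.65
ee_pos: [0.3143, 0.2324, 0.2685]
eef_rot: [2.062, 2.357, 0.004]
wrist_force: [0.4, 0.8, 0.2]
gripper_width: 0.0603
t 13.75 pos [0.3172 0.2309 0.2688] yaw 97.5 shift [-249.3  194.8  158. ] [0.56 0.4  0.47] F [0.1 0.6 1. ] M [-0.01  0.    0.03] w 60.2
```

View pics/a9.png

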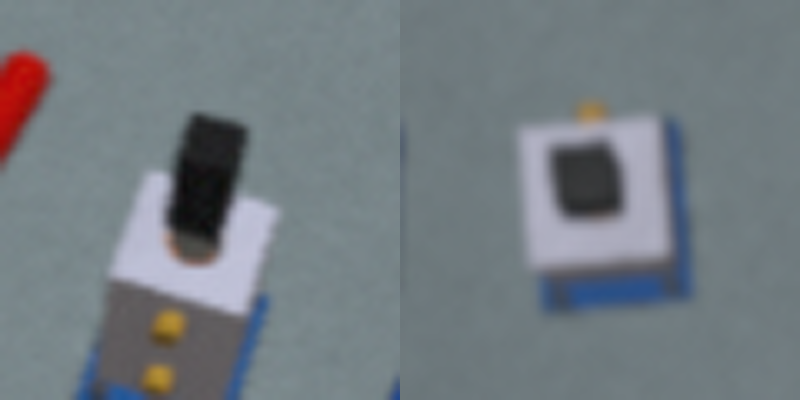

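View pics/a9f.png

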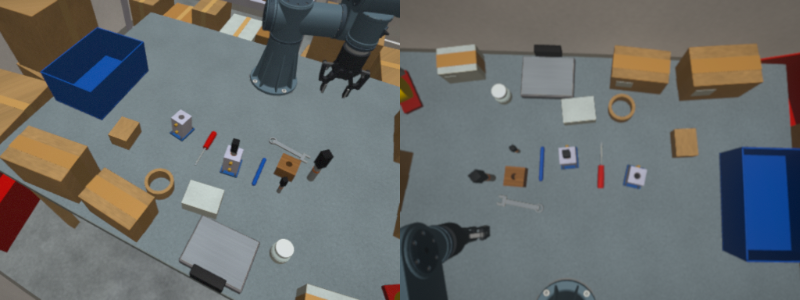

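Run:
```python
from h import *
import pickle
d=pickle.load(open("i9.pkl","rb"));s,t=d["scene"],d["top"]
i0=pickle.load(open("i0.pkl","rb"))
for n,im,roi in(("scene",s,(170,200,290,312)),("top",t,(180,212,202,226))):
    y0,y1,x0,x1=roi; g=im["pixels"][y0:y1,x0:x1].max(2).astype(float)
    m=(g<75); v,u=np.nonzero(m); print(n,"bbox",u.min()+x0-.5,u.max()+x0+.5,v.min()+y0-.5,v.max()+y0+.5,"cent",u.mean()+x0,v.mean()+y0)
    for dep in(.054,.057,.060):
        b=.09-dep;a=np.radians(7);P=[]
        for z in(.075,.125):
            for sx in(-1,1):
                for sy in(-1,1):
                    x,y=.012*sx,.012*sy;P.append([.5445+x*np.cos(a)-y*np.sin(a),.0085+x*np.sin(a)+y*np.cos(a),b+z])
        p=proj(im,P);h=cv2.convexHull(p.astype(np.float32));M=cv2.moments(h)
        print(dep,p.min(0).round(1),p.max(0).round(1),"cent",round(M["m10"]/M["m00"],1),round(M["m01"]/M["m00"],1))
for i in ((375.2,198.3),):pass
a=np.array([( 199.5,115),(246,128)]) # far top edge in crop
# bystander change
for n in("scene","top"):
    df=np.abs(d[n]["pixels"].astype(int)-i0[n]["pixels"].astype(int)).sum(2)>90
    k,l,st,c=cv2.connectedComponentsWithStats(df.astype(np.uint8)); print(n,[(st[i,:].tolist()) for i in range(1,k) if st[i,4]>12])
```

```text
scene bbox 294.5 306.5 176.5 196.5 cent 300.40880503144655 186.44025157232704
0.054 [293.8 174.8] [307.4 195.7] cent 300.5 185.2
0.057 [293.7 175.5] [307.3 196.4] cent 300.3 185.9
0.06 [293.5 176.2] [307.1 197. ] cent 300.2 186.5
top bbox 208.5 217.5 191.5 201.5 cent 212.7027027027027 197.01351351351352
0.054 [206.1 189.3] [218.1 201.9] cent 212.1 195.6
0.057 [206.2 189.4] [218.2 202.1] cent 212.2 195.8
0.06 [206.4 189.6] [218.3 202.2] cent 212.3 195.9
scene [[338, 0, 39, 26, 214], [389, 0, 123, 57, 4191], [350, 13, 3, 9, 19], [393, 13, 6, 10, 21], [338, 39, 8, 9, 48], [408, 60, 65, 66, 1976], [294, 177, 13, 20, 188], [368, 189, 16, 19, 197]]
top [[207, 190, 12, 13, 91], [132, 220, 14, 10, 99], [0, 284, 116, 100, 6201], [0, 320, 9, 64, 353], [7, 324, 3, 13, 18]]
```

```bash
python3 -m creep '[[0,0,0,0,0,0,60],[0,0,0,0,0,0,60],[0,0,0,0,0,0,60]]'; python3 -c "
from plant import manip
print(manip.sign_off())"
```

```text
time: 14.05
ee_pos: [0.3178, 0.2303, 0.2686]
eef_rot: [2.067, 2.351, 0.003]
wrist_force: [-0.2, 0.7, 0.2]
gripper_width: 0.0599
the job is handed in; nothing more can be done
None
```

The gauge is standing fully home in the full-stroke cylinder and released. I handed the job in at 14 s; sign-off gives no verdict.

- **Which cylinder:** I took the middle-sized gauge from the stand and tried the cylinder at about (0.544, 0.009) first. The tip went past 47 mm, the short-stroke limit, so this one is the full-stroke cylinder. I did not need to try the other.
- **The push:** The piston bottomed at about 60 mm. I held a push of roughly 18–22 N there, counting the gauge's weight, so above 14 N and well under 35 N. There was also up to 7.5 N sideways against the bore wall.
- **Resting depth:** After release, the arm's position put the tip 59.6 mm below the mouth, and the scene camera agreed at 59–60 mm. That puts the orange ring's top edge about 3–4 mm below the mouth. A sliver of orange still shows in the gap around the rod, which fits looking down into the bore at an angle.
- **One small disagreement:** The top camera put the grip's centre about 1 pixel (roughly 3 mm) away from where I predicted. I put this down to calibration and how I picked out the dark pixels, because the bore leaves only 1.5 mm of play.
- **Other things on the bench:** Comparing pictures from before and after, only the gauge and the arm had changed.

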